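Hang the specimen carrier in its storage case and latch the lid

ROBOT

A 6-joint arm with a two-finger parallel gripper is mounted at the origin on the work surface. World frame = base frame: x ahead of the robot, y to its left, z up, the work surface at z = 0. Lengths are in m, angles in rad, forces in N, time in s.
With the tool pointing down it reaches from about 0.35 to 0.925 m from the base axis. Payload 6.4 kg.
Tool frame: the origin (TCP) lies on the mounting face of the last link; the fingertips stand 173 mm ahead of it and the grasp point (between the pads) lies arm.grip_depth ahead of it (arm.grip_depth is the distance from the TCP to the grasp point, in m); z points along the fingers, y is the line along which they close (so a half turn about z gives the same grasp; the last joint's range is limited). The gripper opens to 85 mm and grips with 20 to 120 N. Pads are 22 mm wide; open, the fingers measure 114 mm over their backs; the gripper's body (76 mm by 85 mm) begins 54 mm behind the grasp point. The pads swing forward as they close: fully open they stand 13 mm farther back than shut.
Start: joints at [-1.371, 0.245, 1.558, -0, 1.339, -0.174], TCP at [0.237, -0.605, 0.405] pointing down, gripper open.
Joint ranges: [-3.13, 3.13], [-1.02, 2.26], [0.13, 2.54], [-0.95, 4.09], [0.21, 2.88], [-2.74, 2.74]. Speed limits (rad/s): [2.57, 2.57, 3.14, 3.14, 3.14, 3.14].

INTERFACE

Orientations are given as a unit quaternion [x, y, z, w].
In Python, from bench import arm gives the robot as it stands.
- The arm moves only by the tool move_arm, never from a script. Its argument "deltas" is a list of rows, each a list of 7 numbers: the shift along the tool's x, y, z normalised to -1 to 1, where 1 is 2 cm, then the turn, a rotation vector about the tool's x, y, z normalised to -1 to 1, where 1 is 6 degrees, then the opening, from -1 (shut) to 1 (fully open). A call has 1 to 10 rows; each row shifts and turns the commanded pose from where the row before left it, along the tool's axes as they then stand; what a row does not reach is not made up. A row lasts 1/8 s, in which the tool goes at most 62.5 mm and 10.7 degrees, less where a joint would pass 70% of its speed; a pose out of reach is approached as far as the arm can. A call with a number of a shift or a turn outside -1 to 1 is refused whole. A call with a gripper value outside its range is refused whole. The fingers move at their own pace and stop on an object; "newtons" is the grip in N (left out, the last holds). Time passes only in rows, so rows that do not move let the fingers close. It gives the time, the measured TCP pose, the force, the opening and the grip force at its end, in the units of the state.
- arm.get_obs(): the state, without advancing time (a new reading comes with each control period).
- arm.read_camera(name): name is "scene" or "side" or "wrist"; returns a dict with "image" (420x560x3 uint8, red, green, blue), "z_map" (420x560 float32, m along the optical axis (not along the pixel's ray), 0 where there is no reading), "mtx" (3x3 intrinsics, pixels), "k1" (the pictures are not rectified: a ray, as slopes to the right and down, at radius r is drawn at 1 + k1 r^2 times it, then the intrinsics apply), "xyz" and "rotation" of the camera in the world; the wrist camera has in their place "mount" (4x4, takes a point from camera to tool coordinates, whose origin is the TCP and whose axes are the flange's). Camera axes: x right, y down, z forward; pixel columns grow to the right and rows downward; lengths in m; the calibration is good to about 2 mm. A picture is of the moment at which its call begins: read the wrist's pose just before it.
- arm.job_done(): hands the job in; it is judged then, once.
Trained networks look in a picture, given as the dict that the camera call returned (one of the last four; its "shot" number tells which), for a name from the list of things; names that differ only in an ending like _2 or _b are one class to them, and where a whole thing is asked for, a point or a joint stands for the part that bears it (a point fixed in the world has none). Each returns a list of dicts, best first, with "confidence" (0 to 1); they miss things now and then, are a little off and sometimes report something else, mostly with a low value. They report only what shows in the picture. A call takes as long as a camera call.
- arm.look_for(picture, name): "box" ([left, top, right, bottom] in pixels, round what is visible of it).
- arm.regions_of(picture, name): "pixels" (420x560 bool, what is visible of it) and "box" ([left, top, right, bottom] in pixels, round what is visible of it).
The state is a dict: "clock": time; "joint_positions": joint angles; "joint_velocities": joint speeds; "joint_efforts": joint torques, N m; "eef_pos": TCP position; "eef_rot": TCP orientation; "wrist_force": force on the tool from outside, world axes, zero at the start; "wrist_torque": the same for the moment, N m; "grip_width": finger opening in m; "gripper_force": force on a finger pad.
Only numpy, scipy, OpenCV 4.12 (cv2) and the standard library are available. Lean on these libraries where they do the work, as an engineer would, in place of code of your own. Each camera call takes 0.05 s, during which the arm holds its last target. There are 200 camera calls.

TASK

Put the roof-shaped specimen carrier away: lift it off its sloped stand and hang it astride the bar inside the storage case, about midway along the bar. Then swing the case's lid shut and press its free edge down until the tab snaps in behind the lip and the lid lies fully closed. Do not knock the other things on the bench about.

Things in the scene. Friction and masses are not known exactly. Their poses are not given: they have to be found in the camera images.
- case: Fixed open-topped aluminium storage case, outside 150 (x) x 190 (y) x 118 mm high, walls and floor 4 mm. Origin: centre of its underside, z up. A bar to hang things on runs inside along y; the lid hinges on the +y wall; the lip that the lid's tab snaps under is inside the -y wall.
- lid (a joint): Lid angle: 0 fully closed, grows as it opens, 1.57 upright, at most 2.2 (leaning outward past the +y wall). Off-white panel 150 (case x) x 200 x 6 mm. Closed, its outer face is 124 mm above the case's origin and its free edge overhangs the -y wall by 10 mm. A stiff hinge holds it where it is left; moving it takes 2 to 4 N near the free edge.
- lid_edge (a point): On the lid's outer face, 175 mm from the hinge, midway along x, over the tab: the place to press. Axes: z out of the outer face, y to the hinge, x along it. The springy tab below, 40 mm wide and 26 mm deep, meets the lip when the lid is at about 0.06 rad and needs about 12 N pressed here to snap past; the lid then stays at 0.
- carrier: Loose aluminium specimen carrier, 180 g, an upside-down V: two plates 70 mm long (y), 55 mm down and 4 mm thick, each 25 degrees from its z axis. Origin: midway along the peak of the INNER faces; z up. The feet end 56 mm below it, 65 mm wide outside and 46 mm inside. Hung, its origin is 14 mm above the bar's centre. It starts on the stand with its z axis leaning 35 degrees to the stand's -x side.
- stand: Fixed sloped inspection stand, base 130 (x) x 110 (y) mm, its plate sloping 35 degrees, high at +x and low at -x. Origin: centre of its underside, z up. A peaked ridge along y on the plate carries the carrier; the ridge's peak (the carrier's origin at the start) is at (-33, 0, 110) mm.
- lamp_box: Bystander: off-white lamp supply box 120 x 100 x 90 mm. Origin: centre of its underside.
- objective: Bystander: black microscope objective standing up, 36 mm across, 62 mm high. Origin: centre of its underside.
- bottle: Bystander: white plastic bottle 54 mm across, 130 mm high. Origin: centre of its underside.
- sample_case: Bystander: flat grey sample box 50 x 75 x 20 mm. Origin: centre of its underside.
- bar_mid (a point): Middle of the bar in the case, on its axis, 58 mm above the case's underside. Round steel bar 12 mm thick, along case y from wall to wall (182 mm). Axes as the case.
- lid_hinge (a point): Middle of the lid's hinge line, on top of the case's +y wall, 118 mm up, 95 mm from the case's middle; the line runs along case x. The lid's inner face lies on it. Axes as the case.
- lip (a point): Middle of the steel lip on the inside of the case's -y wall, 105 mm above its underside: 58 mm long (x), 9 mm deep, 6 mm high. The lid's tab snaps in under it.
- fin (a point): Grip point on the carrier, 23 mm above its origin, in the middle of the flat fin on its top: 10 mm thick (carrier x), 50 mm long (y); the fin's top edge is 34 mm above the carrier's origin. Axes as the carrier.

How it is judged:
On the way:
1. the carrier hangs astride the bar in the case while the lid is still open (z of carrier in the frame of case between 0.062 and 0.08 m and x of carrier in the frame of case between -0.012 and 0.012 m and y of carrier in the frame of case between -0.035 and 0.035 m and angle between carrier's own z axis and vertical below 0.35 rad and angle between the y axis of carrier and the y axis of case, either way round below 0.3 rad and value of joint lid above 1 rad), for 0.3 s.
At the end, for the whole second after the job is handed in: Carrier at rest astride the bar: origin 62-80 mm above the case's underside, within 12 mm of the bar sideways and 35 mm of its middle, upright within 20 degrees, ridge along the bar within 17 degrees; and the lid latched shut (angle below 0.02 rad) (z of carrier in the frame of case between 0.062 and 0.08 m and x of carrier in the frame of case between -0.012 and 0.012 m and y of carrier in the frame of case between -0.035 and 0.035 m and angle between carrier's own z axis and vertical below 0.35 rad and angle between the y axis of carrier and the y axis of case, either way round below 0.3 rad and value of joint lid below 0.02 rad and linear speed of carrier below 0.02 m/s); the robot touches nothing.
It fails at once if the lamp box is moved more than 25 mm (distance of lamp_box from where it was at the start of the episode above 0.025 m).
It fails at once if the objective is moved more than 25 mm (distance of objective from where it was at the start of the episode above 0.025 m).
It fails at once if the bottle is moved more than 25 mm (distance of bottle from where it was at the start of the episode above 0.025 m).
It fails at once if the sample case is moved more than 25 mm (distance of sample_case from where it was at the start of the episode above 0.025 m).
It also fails if it takes over 64 s, if anything falls off the work surface, if the arm or the gripper's body presses on something with over 40 N, if the wrist force passes 120 N, or if a joint passes its speed limit or range.

## Working session

There is one attempt and no reset: what is moved stays moved. The work goes in short steps, Python scripts to look and compute and a tool call to move; the robot and the scene stay as the last step left them, time stands still between calls to the robot, and variables do not carry over. Pictures are saved under pics/ and viewed, at most 10 in all, crops included, and the job is handed in when it is done.

Besides the shell and the picture viewer there is one more tool, called after "Request:" by a JSON object that holds its "method" and its "body". move_arm: Moves the arm, as the interface text tells. Scaled input: -1 to 1 covers 2 cm each way for a shift and 6 degrees each way for a turn. Its arguments: {"type":"object","properties":{"deltas":{"type":"array"},"newtons":{"type":"number"}},"required":["deltas"]}

```bash
mkdir -p pics; cat > h.py <<'E'
import numpy as np, cv2
from bench import arm
from scipy.spatial.transform import Rotation as R
def cam(name):
    o=arm.get_obs(); p=arm.read_camera(name)
    if name=="wrist":
        T=np.eye(4);T[:3,:3]=R.from_quat(o["eef_rot"]).as_matrix();T[:3,3]=o["eef_pos"];T=T@np.array(p["mount"])
    else:
        T=np.eye(4);r=np.array(p["rotation"]);T[:3,:3]=r if r.shape==(3,3) else R.from_quat(r).as_matrix();T[:3,3]=p["xyz"]
    return p,T
def cloud(p,T):
    h,w=p["z_map"].shape;v,u=np.mgrid[:h,:w].astype(np.float64)
    k=float(p["k1"]);uv=np.stack([u.ravel(),v.ravel()],1).reshape(-1,1,2)
    n=cv2.undistortPoints(uv,np.array(p["mtx"],float),np.array([k,0,0,0,0.]))[:,0]
    z=p["z_map"].ravel()[:,None].astype(float)
    P=np.hstack([n*z,z])@T[:3,:3].T+T[:3,3]
    P[z[:,0]==0]=np.nan
    return P.reshape(h,w,3)
E
python3 - <<'E'
from h import *
print(arm.grip_depth,arm.get_obs())
for c in("scene","side"):
    p,T=cam(c);cv2.imwrite(f"pics/{c}.png",p["image"][:,:,::-1]);print(c,T.round(3).tolist(),p["k1"])
    C=cloud(p,T);np.savez(f"{c}.npz",C=C,img=p["image"])
    for n in["case","lid","carrier","stand","lamp_box","objective","bottle","sample_case"]:
        for r in arm.regions_of(p,n)[:2]:
            m=r["pixels"];q=C[m];q=q[~np.isnan(q[:,0])]
            print(n,round(r["confidence"],2),np.round(r["box"]),m.sum(),np.percentile(q,[2,50,98],axis=0).round(3).tolist() if len(q) else None)
E
```

```text
0.1547 {'clock': 0.0, 'joint_positions': array([-1.37108280e+00,  2.45794743e-01,  1.55908092e+00,  8.34251337e-06,
        1.33872419e+00, -1.74073422e-01]), 'joint_velocities': array([ 8.36076489e-04,  5.02800424e-04,  1.02528400e-03, -1.00273871e-03,
       -2.54148267e-05, -5.95045027e-04]), 'joint_efforts': array([-1.45455411e-03, -4.29507101e+01, -3.26131833e+01, -2.69507545e-04,
        5.21918846e-03,  8.67238953e-06]), 'eef_pos': array([ 0.23731526, -0.60486146,  0.40355639]), 'eef_rot': array([ 9.82585875e-01,  1.85806326e-01, -8.80771490e-06, -1.00356941e-03]), 'wrist_force': array([ 0.06161447,  0.71471001, -0.23747199]), 'wrist_torque': array([0.00627657, 0.00562726, 0.0395457 ]), 'gripper_force': 0.0, 'grip_width': 0.085242492495823}
scene [[0.728, 0.478, -0.491, 1.088], [0.686, -0.502, 0.527, -0.575], [0.005, -0.72, -0.694, 0.774], [0.0, 0.0, 0.0, 1.0]] -0.013018044143295486
case 0.93 [264.  61. 379. 206.] 8065 [[0.449, 0.047, 0.006], [0.536, 0.234, 0.109], [0.608, 0.303, 0.3]]
lid 0.82 [314.  59. 378. 144.] 3365 [[0.463, 0.24, 0.123], [0.543, 0.275, 0.22], [0.611, 0.3
[... 1432 characters left out ...]
21, 0.088], [0.833, 0.026, 0.094]]
carrier 0.93 [335. 181. 372. 212.] 538 [[0.461, -0.308, 0.058], [0.488, -0.266, 0.096], [0.536, -0.234, 0.139]]
stand 0.72 [324. 170. 375. 235.] 1421 [[0.45, -0.33, 0.005], [0.516, -0.246, 0.037], [0.573, -0.215, 0.098]]
stand 0.66 [156. 233. 295. 335.] 6755 [[0.444, 0.048, 0.001], [0.529, 0.147, 0.062], [0.602, 0.305, 0.305]]
lamp_box 0.77 [208. 172. 257. 228.] 1877 [[0.703, -0.087, 0.008], [0.745, -0.022, 0.087], [0.833, 0.025, 0.094]]
objective 0.58 [343. 160. 361. 173.] 149 [[0.591, -0.424, 0.018], [0.607, -0.404, 0.048], [0.625, -0.394, 0.066]]
bottle 0.8 [270. 163. 290. 202.] 545 [[0.693, -0.195, 0.007], [0.708, -0.171, 0.074], [0.733, -0.156, 0.132]]
```

View pics/scene.png

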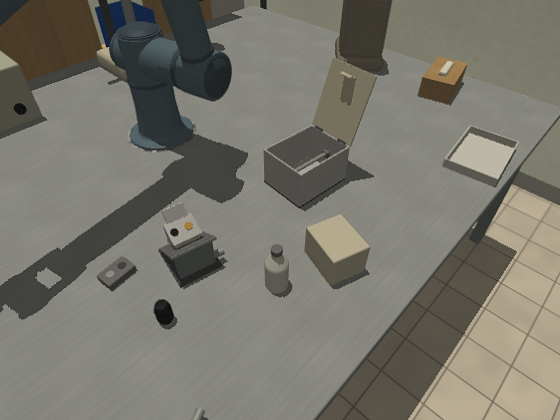

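View pics/side.png

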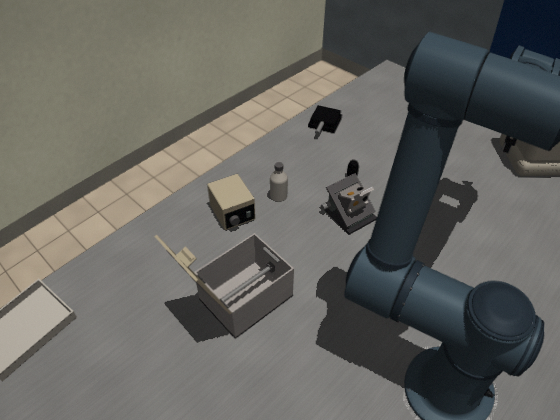

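```bash
cat > fit.py <<'E'
from h import *
Cs=[np.load(f"{c}.npz")["C"].reshape(-1,3) for c in("scene","side")]
for C in Cs:
    m=(C[:,0]>.42)&(C[:,0]<.63)&(C[:,1]>.0)&(C[:,1]<.24)&(C[:,2]>.111)&(C[:,2]<.125)
    r=cv2.minAreaRect(C[m][:,:2].astype(np.float32)*1000);print("rim",m.sum(),r,cv2.boxPoints(r).round(0).tolist(),np.median(C[m][:,2]))
    m=(C[:,0]>.42)&(C[:,0]<.64)&(C[:,1]>.15)&(C[:,1]<.4)&(C[:,2]>.13)&(C[:,2]<.32)
    q=C[m];c=np.median(q,0);u,s,v=np.linalg.svd(q-q.mean(0),full_matrices=False);print("lid",len(q),c.round(3),v[2].round(3))
    m=(C[:,0]>.40)&(C[:,0]<.64)&(C[:,1]>-.38)&(C[:,1]<-.16)&(C[:,2]>.006)&(C[:,2]<.2)
    r=cv2.minAreaRect(C[m][:,:2].astype(np.float32)*1000);print("stand",m.sum(),r,C[m][:,2].max())
E
python3 fit.py; python3 - <<'E'
from h import *
p,T=cam("wrist");cv2.imwrite("pics/w0.png",p["image"][:,:,::-1]);print(T.round(3).tolist());print(np.array(p["mount"]).round(3).tolist())
for n in["carrier","stand"]:
  for r in arm.regions_of(p,n)[:1]:print(n,r["confidence"],r["box"])
E
```

```text
rim 619 ((524.9134521484375, 147.38714599609375), (196.66213989257812, 154.27732849121094), 85.05838775634766) [[440.0, 56.0], [593.0, 43.0], [610.0, 239.0], [457.0, 252.0]] 0.11745522872342673
lid 3201 [0.544 0.276 0.226] [-0.08  -0.945  0.317]
stand 3141 ((547.1024780273438, -269.2174987792969), (163.03097534179688, 186.70086669921875), 77.30789947509766) 0.14308922792700385
rim 612 ((525.2752685546875, 144.17633056640625), (193.04010009765625, 153.86997985839844), 84.79328155517578) [[440.0, 55.0], [593.0, 41.0], [611.0, 233.0], [457.0, 247.0]] 0.1169178296445903
lid 660 [0.525 0.29  0.288] [-0.125 -0.941  0.315]
stand 2033 ((506.10162353515625, -237.08837890625), (188.8050079345703, 160.39064025878906), 71.8629379272461) 0.14184575026708846
[[0.366, -0.883, -0.294, 0.312], [-0.931, -0.347, -0.115, -0.576], [-0.0, 0.316, -0.949, 0.373], [0.0, 0.0, 0.0, 1.0]]
[[0.0, -0.949, -0.316, 0.08], [1.0, 0.0, -0.0, 0.0], [0.0, -0.316, 0.949, 0.031], [0.0, 0.0, 0.0, 1.0]]
```

Request:
{"method": "move_arm", "body": {"deltas": [[0.96, -0.52, 0, 0, 0, 0, 1], [0.96, -0.52, 0, 0, 0, 0, 1], [0.96, -0.52, 0, 0, 0, 0, 1], [0.96, -0.52, 0, 0, 0, 0, 1], [0.96, -0.52, 0, 0, 0, 0, 1], [0.96, -0.52, 0, 0, 0, 0, 1], [0.96, -0.52, 0, 0, 0, 0, 1], [0.96, -0.52, 0, 0, 0, 0, 1], [0.96, -0.52, 0, 0, 0, 0, 1], [0.96, -0.52, 0, 0, 0, 0, 1]]}}

```text
clock: 2.3
eef_pos: [0.379, -0.4371, 0.4047]
eef_rot: [0.983, 0.186, -0.0, -0.0]
wrist_force: [-0.1, 0.1, -1.1]
grip_width: 0.0855
gripper_force: 0.0
```

Request:
{"method": "move_arm", "body": {"deltas": [[0.96, -0.52, 0, 0, 0, 0, 1], [0.96, -0.52, 0, 0, 0, 0, 1], [0.96, -0.52, 0, 0, 0, 0, 1], [0.96, -0.52, 0, 0, 0, 0, 1], [0.96, -0.52, 0, 0, 0, 0, 1], [0.96, -0.52, 0, 0, 0, 0, 1], [0.96, -0.52, 0, 0, 0, 0, 1], [0.9, -0.52, 0, 0, 0, 0, 1], [0, 0, 0, 0, 0, 0, 1], [0, 0, 0, 0, 0, 0, 1]]}}

```text
clock: 3.55
eef_pos: [0.4895, -0.3052, 0.4047]
eef_rot: [0.983, 0.186, -0.0, 0.0]
wrist_force: [0.9, -0.1, 0.0]
grip_width: 0.0857
gripper_force: 0.0
```

```bash
python3 - <<'E'
from h import *
p,T=cam("wrist");cv2.imwrite("pics/w1.png",p["image"][:,:,::-1]);C=cloud(p,T)
D={}
for n in["carrier","stand","fin"]:
  for r in arm.regions_of(p,n)[:1]:print(n,r["confidence"],r["box"]);D[n]=r["pixels"]
np.savez("w1.npz",C=C,**D)
q=C[(C[...,2]>.006)&(C[...,2]<.2)&(abs(C[...,0]-.53)<.12)&(abs(C[...,1]+.27)<.12)]
r=cv2.minAreaRect(q[:,:2].astype(np.float32)*1000);print(r)
q=q[q[:,2]>.125];print(len(q),cv2.minAreaRect(q[:,:2].astype(np.float32)*1000),q.mean(0),q[:,2].max())
E
```

```text
carrier 0.57 [197.9, 123.7, 306.3, 247.3]
stand 0.79 [199.1, 77.0, 350.6, 220.1]
fin 0.88 [195.1, 126.7, 304.4, 246.6]
((505.38671875, -307.7386779785156), (209.02545166015625, 135.9757080078125), 73.92024230957031)
1476 ((468.4456481933594, -265.65533447265625), (49.434417724609375, 19.375661849975586), 76.78114318847656) [ 0.46961886 -0.26562769  0.13374938] 0.14081742499434563
```

View pics/w1.png

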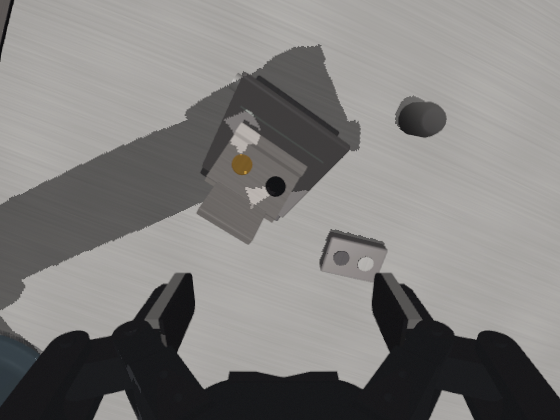

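```bash
python3 - <<'E'
from h import *
C=np.load("w1.npz")["C"].reshape(-1,3)
C=C[(C[:,2]>.05)&(C[:,2]<.2)&(abs(C[:,0]-.50)<.1)&(abs(C[:,1]+.27)<.07)]
f=C[(C[:,2]>.122)&(C[:,0]<.56)]
for y in(-11,-13,-15):
    Rc=(R.from_euler('z',y,degrees=True)*R.from_euler('y',-35,degrees=True)).as_matrix()
    # guess origin
    q=f@Rc
    print(y,"x med/pct",np.percentile(q[:,0],[5,25,50,75,95]).round(4),"y",np.percentile(q[:,1],[1,99]).round(4),"z",np.percentile(q[:,2],[1,50,99]).round(4))
# plane fit fin face
Rc=(R.from_euler('z',-13,degrees=True)*R.from_euler('y',-35,degrees=True)).as_matrix()
q=f@Rc; m=abs(q[:,0]-np.median(q[:,0]))<.002; g=f[m]
n=np.linalg.svd(g-g.mean(0))[2][2]; n*=np.sign(n[2]);print("face",m.sum(),n.round(3),"yaw",np.degrees(np.arctan2(n[1],n[0])),"elev",np.degrees(np.arcsin(n[2])),g.mean(0))
print(cv2.minAreaRect((g@Rc)[:,1:].astype(np.float32)*1000))
import math
s=np.load("w1.npz")
P=s["C"].reshape(-1,3);P=P[(abs(P[:,0]-.53)<.1)&(abs(P[:,1]+.28)<.09)&(P[:,2]>.006)]
Rz=R.from_euler('z',-13,degrees=True).as_matrix();u=P@Rz
print("stand-frame xy extents",np.percentile(u,[.3,99.7],axis=0).round(4))
E
```

```text
-11 x med/pct [0.4901 0.4959 0.4968 0.4973 0.498 ] y [-0.1955 -0.1474] z [-0.1988 -0.1848 -0.1766]
-13 x med/pct [0.4947 0.5008 0.5014 0.5019 0.5025] y [-0.1776 -0.1294] z [-0.202  -0.1881 -0.18  ]
-15 x med/pct [0.4987 0.5047 0.5055 0.5061 0.5069] y [-0.1594 -0.1112] z [-0.205  -0.1909 -0.1827]
face 1422 [ 0.789 -0.18   0.587] yaw -12.85697799201846 elev 35.942867683065344 [ 0.47223741 -0.26638288  0.13168051]
((-153.4852294921875, -191.2690887451172), (22.950088500976562, 49.517295837402344), 89.4926986694336)
stand-frame xy extents [[ 0.5006 -0.2454  0.0089]
 [ 0.626  -0.1001  0.3257]]
```

```bash
cat > plan.py <<'E'
from h import *
from scipy.spatial.transform import Slerp
def plan(tgt,Rt,grip,n=None,start=None):
    """rows from commanded/measured pose to tgt (TCP) with rotation Rt"""
    o=arm.get_obs(); p0=np.array(o["eef_pos"]);R0=R.from_quat(o["eef_rot"])
    if start: p0,R0=start
    ang=np.degrees((R0.inv()*Rt).magnitude());d=np.linalg.norm(tgt-p0)
    n=n or int(np.ceil(max(ang/5.8,d/.0195,1)))
    S=Slerp([0,1],R.concatenate([R0,Rt]));p,r=p0.copy(),R0;rows=[]
    for i in range(1,n+1):
        q=p0+(tgt-p0)*i/n;Q=S(i/n)
        a=np.round(r.inv().apply(q-p)/.02,2);b=np.round(np.degrees((r.inv()*Q).as_rotvec())/6,2)
        p=p+r.apply(a*.02);r=r*R.from_rotvec(np.radians(b*6))
        rows.append([float(x) for x in a]+[float(x) for x in b]+[grip])
    print(n,"rows; end err mm",((tgt-p)*1000).round(2),"max",np.abs(np.array(rows)[:,:6]).max())
    for i in range(0,n,10):print(str(rows[i:i+10]).replace(" ",""))
    return p,r
def toolR(yc_deg,tilt):  # tool x along y axis of frame with yaw yc, y_t=x_c, z_t=-z_c
    M=(R.from_euler('z',yc_deg,degrees=True)*R.from_euler('y',-tilt,degrees=True)).as_matrix()
    return R.from_matrix(np.stack([M[:,1],M[:,0],-M[:,2]],1))
GD=.1547
FIN=np.array([.4685,-.2657,.1283])
E
python3 - <<'E'
from plan import *
Rt=toolR(-13,35.);zt=Rt.apply([0,0,1]);print(FIN-GD*zt)
plan(FIN-(GD+.06)*zt,Rt,0)
E
```

```text
[ 0.38204193 -0.24573958  0.25502282]
12 rows; end err mm [ 0.04 -0.11 -0.03] max 0.77
[[-0.44,-0.48,0.42,-0.45,0.24,-0.75,0],[-0.42,-0.53,0.38,-0.44,0.23,-0.75,0],[-0.38,-0.57,0.35,-0.45,0.24,-0.74,0],[-0.34,-0.62,0.31,-0.45,0.23,-0.75,0],[-0.3,-0.66,0.28,-0.44,0.24,-0.75,0],[-0.25,-0.69,0.23,-0.45,0.24,-0.75,0],[-0.2,-0.73,0.2,-0.45,0.23,-0.74,0],[-0.15,-0.74,0.16,-0.44,0.24,-0.75,0],[-0.09,-0.76,0.12,-0.45,0.23,-0.75,0],[-0.04,-0.77,0.08,-0.45,0.24,-0.75,0]]
[[0.02,-0.77,0.05,-0.44,0.23,-0.75,0],[0.09,-0.77,0.01,-0.45,0.24,-0.74,0]]
```

Request:
{"method": "move_arm", "body": {"deltas": [[-0.44, -0.48, 0.42, -0.45, 0.24, -0.75, 0], [-0.42, -0.53, 0.38, -0.44, 0.23, -0.75, 0], [-0.38, -0.57, 0.35, -0.45, 0.24, -0.74, 0], [-0.34, -0.62, 0.31, -0.45, 0.23, -0.75, 0], [-0.3, -0.66, 0.28, -0.44, 0.24, -0.75, 0], [-0.25, -0.69, 0.23, -0.45, 0.24, -0.75, 0], [-0.2, -0.73, 0.2, -0.45, 0.23, -0.74, 0], [-0.15, -0.74, 0.16, -0.44, 0.24, -0.75, 0], [-0.09, -0.76, 0.12, -0.45, 0.23, -0.75, 0], [-0.04, -0.77, 0.08, -0.45, 0.24, -0.75, 0]]}}

```text
clock: 5.0
eef_pos: [0.3715, -0.2489, 0.3208]
eef_rot: [0.804, 0.537, 0.159, 0.2]
wrist_force: [0.6, 0.4, -0.1]
grip_width: 0.0425
gripper_force: 0.0
```

Request:
{"method": "move_arm", "body": {"deltas": [[0.02, -0.77, 0.05, -0.44, 0.23, -0.75, 0], [0.09, -0.77, 0.01, -0.45, 0.24, -0.74, 0], [0, 0, 0, 0, 0, 0, 0]]}}

```text
clock: 5.38
eef_pos: [0.3479, -0.2374, 0.3035]
eef_rot: [0.747, 0.593, 0.187, 0.234]
wrist_force: [-0.2, -0.2, -0.3]
grip_width: 0.0431
gripper_force: 0.0
```

```bash
python3 - <<'E'
from plan import *
o=arm.get_obs();print(o["joint_positions"].round(2),o["eef_pos"],o["grip_width"])
p,T=cam("wrist");cv2.imwrite("pics/w2.png",p["image"][:,:,::-1]);C=cloud(p,T).reshape(-1,3)
Rt=toolR(-13,35.);zt=Rt.apply([0,0,1])
Rc=(R.from_euler('z',-13,degrees=True)*R.from_euler('y',-35,degrees=True)).as_matrix()
q=(C-FIN)@Rc; m=(abs(q[:,0])<.025)&(abs(q[:,1])<.04)&(abs(q[:,2])<.025)
q=q[m]; print(np.percentile(q,[1,5,50,95,99],axis=0).round(4)); t=q[q[:,2]>.006];print(len(t),np.percentile(t,[1,50,99],axis=0).round(4))
plan(FIN-GD*zt,Rt,0)
E
```

```text
[-0.95 -0.3   2.31  0.6   0.73 -1.09] [ 0.34791068 -0.23735822  0.30346821] 0.04306794164337322
[[-0.005  -0.0239 -0.0243]
 [-0.0046 -0.0209 -0.0233]
 [-0.0002  0.0111  0.0099]
 [ 0.0044  0.0315  0.011 ]
 [ 0.0047  0.0348  0.0115]]
1252 [[-0.005  -0.0242  0.0077]
 [-0.0003  0.0024  0.0101]
 [ 0.0047  0.0249  0.0115]]
4 rows; end err mm [0.02 0.01 0.11] max 0.76
[[-0.0,0.0,0.75,-0.0,0.0,-0.0,0],[-0.0,0.0,0.75,-0.0,0.0,-0.01,0],[-0.01,0.0,0.75,-0.01,0.0,-0.0,0],[0.0,0.0,0.76,0.0,0.0,-0.01,0]]
```

View pics/w2.png

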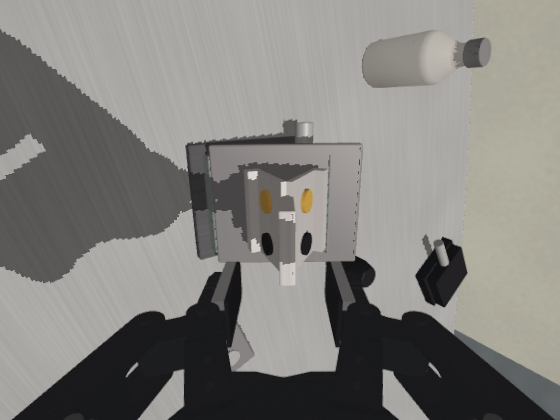

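The fin sits centred between the fingers at about (287,245), and the measured position agrees to under 1 mm. Next I go in and grip it.

Request:
{"method": "move_arm", "body": {"deltas": [[0, 0, 0.75, 0, 0, 0, 0], [0, 0, 0.75, 0, 0, 0, 0], [0, 0, 0.75, 0, 0, 0, 0], [0, 0, 0.75, 0, 0, 0, 0], [0, 0, 0, 0, 0, 0, 0], [0, 0, 0, 0, 0, 0, -1], [0, 0, 0, 0, 0, 0, -1], [0, 0, 0, 0, 0, 0, -1], [0, 0, 0, 0, 0, 0, -1], [0, 0, 0, 0, 0, 0, -1]], "newtons": 70}}

```text
clock: 6.68
eef_pos: [0.3824, -0.2455, 0.2561]
eef_rot: [0.746, 0.594, 0.187, 0.236]
wrist_force: [-3.9, 2.9, 7.4]
grip_width: 0.0087
gripper_force: 69.4
```

Request:
{"method": "move_arm", "body": {"deltas": [[0, 0, -0.5, 0, 0, 0, -1], [0, 0, -1, 0, 0, 0, -1], [0, 0, -1, 0, 0, 0, -1], [0, 0, -1, 0, 0, 0, -1], [0, 0, -1, 0, 0, 0, -1], [0, 0, 0, 0, 0, 0, -1]]}}

```text
clock: 7.42
eef_pos: [0.3315, -0.2336, 0.3297]
eef_rot: [0.746, 0.594, 0.187, 0.236]
wrist_force: [-0.4, 0.2, -1.1]
grip_width: 0.0091
gripper_force: 68.5
```

```bash
python3 - <<'E'
from plan import *
Rt=toolR(-5,0.)
plan(np.array([.525,.1458,.41]),Rt,-1)
E
```

```text
23 rows; end err mm [ 0.01  0.05 -0.09] max 0.9
[[0.9,0.28,-0.02,0.25,0.02,-0.06,-1],[0.89,0.29,-0.02,0.26,0.02,-0.05,-1],[0.9,0.3,-0.02,0.25,0.02,-0.06,-1],[0.89,0.3,-0.04,0.26,0.01,-0.05,-1],[0.89,0.3,-0.04,0.25,0.02,-0.06,-1],[0.89,0.3,-0.04,0.25,0.02,-0.06,-1],[0.89,0.32,-0.05,0.26,0.02,-0.05,-1],[0.89,0.31,-0.06,0.25,0.02,-0.06,-1],[0.88,0.32,-0.07,0.25,0.02,-0.06,-1],[0.89,0.32,-0.07,0.26,0.01,-0.05,-1]]
[[0.88,0.32,-0.08,0.25,0.02,-0.06,-1],[0.88,0.33,-0.09,0.26,0.02,-0.05,-1],[0.87,0.33,-0.09,0.25,0.02,-0.06,-1],[0.88,0.33,-0.1,0.25,0.02,-0.06,-1],[0.87,0.34,-0.11,0.26,0.02,-0.05,-1],[0.88,0.34,-0.11,0.25,0.02,-0.06,-1],[0.87,0.33,-0.13,0.26,0.01,-0.05,-1],[0.87,0.35,-0.13,0.25,0.02,-0.06,-1],[0.86,0.34,-0.13,0.25,0.02,-0.06,-1],[0.87,0.34,-0.15,0.26,0.02,-0.05,-1]]
[[0.86,0.35,-0.15,0.25,0.02,-0.06,-1],[0.86,0.34,-0.16,0.25,0.02,-0.06,-1],[0.86,0.35,-0.17,0.26,0.01,-0.05,-1]]
```

Request:
{"method": "move_arm", "body": {"deltas": [[0.9, 0.28, -0.02, 0.25, 0.02, -0.06, -1], [0.89, 0.29, -0.02, 0.26, 0.02, -0.05, -1], [0.9, 0.3, -0.02, 0.25, 0.02, -0.06, -1], [0.89, 0.3, -0.04, 0.26, 0.01, -0.05, -1], [0.89, 0.3, -0.04, 0.25, 0.02, -0.06, -1], [0.89, 0.3, -0.04, 0.25, 0.02, -0.06, -1], [0.89, 0.32, -0.05, 0.26, 0.02, -0.05, -1], [0.89, 0.31, -0.06, 0.25, 0.02, -0.06, -1], [0.88, 0.32, -0.07, 0.25, 0.02, -0.06, -1], [0.89, 0.32, -0.07, 0.26, 0.01, -0.05, -1]]}}

```text
clock: 8.68
eef_pos: [0.4161, -0.0678, 0.3628]
eef_rot: [0.752, 0.637, 0.106, 0.133]
wrist_force: [-0.1, 0.2, -0.9]
grip_width: 0.0089
gripper_force: 68.5
```

Request:
{"method": "move_arm", "body": {"deltas": [[0.88, 0.32, -0.08, 0.25, 0.02, -0.06, -1], [0.88, 0.33, -0.09, 0.26, 0.02, -0.05, -1], [0.87, 0.33, -0.09, 0.25, 0.02, -0.06, -1], [0.88, 0.33, -0.1, 0.25, 0.02, -0.06, -1], [0.87, 0.34, -0.11, 0.26, 0.02, -0.05, -1], [0.88, 0.34, -0.11, 0.25, 0.02, -0.06, -1], [0.87, 0.33, -0.13, 0.26, 0.01, -0.05, -1], [0.87, 0.35, -0.13, 0.25, 0.02, -0.06, -1], [0.86, 0.34, -0.13, 0.25, 0.02, -0.06, -1], [0.87, 0.34, -0.15, 0.26, 0.02, -0.05, -1]]}}

```text
clock: 9.93
eef_pos: [0.5003, 0.0973, 0.3986]
eef_rot: [0.742, 0.669, 0.024, 0.029]
wrist_force: [-0.5, -0.4, -1.0]
grip_width: 0.009
gripper_force: 68.5
```

Request:
{"method": "move_arm", "body": {"deltas": [[0.86, 0.35, -0.15, 0.25, 0.02, -0.06, -1], [0.86, 0.34, -0.16, 0.25, 0.02, -0.06, -1], [0.86, 0.35, -0.17, 0.26, 0.01, -0.05, -1], [0, 0, 0, 0, 0, 0, -1]]}}

```text
clock: 10.42
eef_pos: [0.5257, 0.1469, 0.4101]
eef_rot: [0.736, 0.677, 0.0, -0.001]
wrist_force: [-0.2, -0.3, -1.2]
grip_width: 0.0087
gripper_force: 68.5
```

```bash
cat > rim.py <<'E'
from plan import *
from scipy.optimize import least_squares
def rimfit(C,zr=(.113,.122)):
    P=C.reshape(-1,3);P=P[(P[:,2]>zr[0])&(P[:,2]<zr[1])&(abs(P[:,0]-.525)<.1)&(abs(P[:,1]-.145)<.12)][:,:2]
    def f(x,P=P):
        c,s=np.cos(x[2]),np.sin(x[2]);d=P-x[:2];u=d[:,0]*c+d[:,1]*s;v=-d[:,0]*s+d[:,1]*c
        ex=np.abs(u)-.073;ey=np.abs(v)-.093
        return np.where(ex*1<ey,ey,ex)*1000
    x=np.array([.525,.1458,-.087])
    r=least_squares(f,x,loss='soft_l1',f_scale=2.,x_scale=[.01,.01,.1]);print(len(P),r.x[:2].round(4),np.degrees(r.x[2]).round(2),np.median(abs(r.fun)));return r.x
E
python3 - <<'E'
from rim import *
print(arm.get_obs()["eef_pos"],arm.get_obs()["grip_width"])
p,T=cam("wrist");cv2.imwrite("pics/w3.png",p["image"][:,:,::-1]);C=cloud(p,T);np.savez("w3.npz",C=C)
x=rimfit(C)
for c in("scene","side"):rimfit(np.load(f"{c}.npz")["C"],(.11,.122))
# bar points
P=C.reshape(-1,3);c,s=np.cos(x[2]),np.sin(x[2]);d=P[:,:2]-x[:2];u=d[:,0]*c+d[:,1]*s;v=-d[:,0]*s+d[:,1]*c
m=(abs(u)<.03)&(abs(v)<.088)&(P[:,2]>.052)&(P[:,2]<.07);print("bar",m.sum(),np.percentile(u[m],[5,50,95]).round(4),v[m].min(),v[m].max(),P[m][:,2].max())
E
```

```text
[0.52574626 0.14685258 0.41013206] 0.008741634181723086
4056 [0.5246 0.1442] -5.06 1.3097993643712766
695 [0.5255 0.1446] -5.08 1.048188890703683
668 [0.5244 0.1447] -5.08 1.3002180253629883
bar 1216 [-0.0055 -0.0004  0.0053] -0.012719515795384339 0.08747313672997904 0.06770669169652177
```

View pics/w3.png

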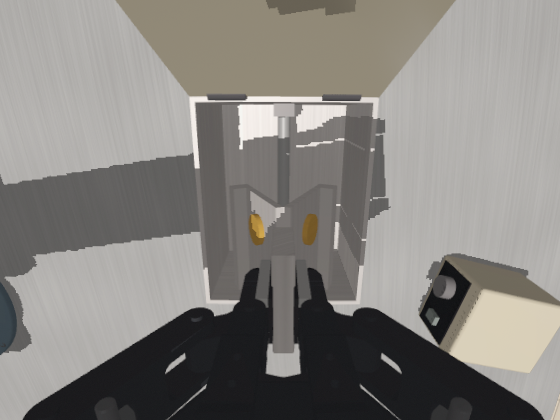

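Request:
{"method": "move_arm", "body": {"deltas": [[-0.14, -0.04, 0.5, 0, 0, 0, -1], [0, 0, 1, 0, 0, 0, -1], [0, 0, 1, 0, 0, 0, -1], [0, 0, 1, 0, 0, 0, -1], [0, 0, 1, 0, 0, 0, -1], [0, 0, 1, 0, 0, 0, -1], [0, 0, 1, 0, 0, 0, -1], [0, 0, 0.8, 0, 0, 0, -1], [0, 0, 0.4, 0, 0, 0, -1], [0, 0, 0, 0, 0, 0, -1]]}}

```text
clock: 11.72
eef_pos: [0.5239, 0.1432, 0.2556]
eef_rot: [0.737, 0.676, -0.0, -0.001]
wrist_force: [0.4, -0.4, -1.7]
grip_width: 0.0085
gripper_force: 68.5
```

Request:
{"method": "move_arm", "body": {"deltas": [[0.02, 0.02, 0.15, 0, 0, 0, -1], [0, 0, 0, 0, 0, 0, -1]]}}

```text
clock: 11.98
eef_pos: [0.5245, 0.1438, 0.2531]
eef_rot: [0.737, 0.676, 0.0, -0.001]
wrist_force: [-0.0, 0.1, -2.0]
grip_width: 0.0088
gripper_force: 68.5
```

Request:
{"method": "move_arm", "body": {"deltas": [[0, 0, 0.1, 0, 0, 0, -1], [0, 0, 0, 0, 0, 0, -1]]}}

```text
clock: 12.22
eef_pos: [0.5249, 0.1437, 0.2515]
eef_rot: [0.737, 0.676, 0.001, -0.0]
wrist_force: [3.0, 1.6, -0.4]
grip_width: 0.009
gripper_force: 68.8
```

Contact is starting, so I press down another 1 mm and release.

Request:
{"method": "move_arm", "body": {"deltas": [[0, 0, 0.06, 0, 0, 0, -1], [0, 0, 0, 0, 0, 0, -1], [0, 0, 0, 0, 0, 0, -0.3], [0, 0, 0, 0, 0, 0, -0.1], [0, 0, 0, 0, 0, 0, -0.1], [0, 0, -0.3, 0, 0, 0, -0.1], [0, 0, -0.7, 0, 0, 0, -0.1], [0, 0, -1, 0, 0, 0, -0.1], [0, 0, -1, 0, 0, 0, -0.1], [0, 0, -1, 0, 0, 0, -0.1]]}}

```text
clock: 13.48
eef_pos: [0.5245, 0.1436, 0.3315]
eef_rot: [0.737, 0.676, 0.001, -0.001]
wrist_force: [-0.0, -0.4, 0.1]
grip_width: 0.0385
gripper_force: 0.0
```

Request:
{"method": "move_arm", "body": {"deltas": [[0, 0, -1, 0, 0, 0, -0.1], [0, 0, -1, 0, 0, 0, -0.1], [0, 0, -1, 0, 0, 0, -1], [0, 0, -1, 0, 0, 0, -1], [0, 0, 0, 0, 0, 0, -1]]}}

```text
clock: 14.1
eef_pos: [0.5249, 0.1435, 0.4125]
eef_rot: [0.737, 0.676, 0.002, 0.0]
wrist_force: [0.7, -0.2, -1.0]
grip_width: 0.0002
gripper_force: 0.0
```

```bash
python3 - <<'E'
from rim import *
o=arm.get_obs();print(o["clock"],o["eef_pos"],o["grip_width"])
p,T=cam("wrist");cv2.imwrite("pics/w4.png",p["image"][:,:,::-1]);C=cloud(p,T)
P=C.reshape(-1,3);a=np.radians(-5.07);c,s=np.cos(a),np.sin(a);d=P[:,:2]-[.5246,.1443];u=d[:,0]*c+d[:,1]*s;v=-d[:,0]*s+d[:,1]*c
m=(abs(u)<.02)&(abs(v)<.06)&(P[:,2]>.09)&(P[:,2]<.115);print("fin",m.sum(),[np.percentile(k[m],[2,50,98]).round(4).tolist() for k in(u,v,P[:,2])])
s_,TS=cam("scene");L=cloud(s_,TS)
a=L[(L[...,0]>.42)&(L[...,0]<.64)&(L[...,1]>.15)&(L[...,1]<.4)&(L[...,2]>.13)&(L[...,2]<.32)]
print("lid",len(a),np.percentile(a,[1,99],axis=0).round(3))
r=arm.regions_of(s_,"lid")[0];g=L[r["pixels"]];g=g[g[:,2]>.13];n=np.linalg.svd(g-g.mean(0),full_matrices=False)[2][2];print(n,g.mean(0),np.percentile(g,[1,99],axis=0).round(3))
E
```

```text
14.1 [0.5248525  0.14346265 0.41246893] 0.00018942339526322897
fin 604 [[-0.0048, -0.0002, 0.0044], [-0.0235, 0.0025, 0.0248], [0.0954, 0.1055, 0.107]]
lid 3128 [[0.464 0.237 0.132]
 [0.613 0.308 0.307]]
[-0.08490078 -0.94507712  0.31562808] [0.54375463 0.27497254 0.22320844] [[0.466 0.241 0.132]
 [0.613 0.308 0.306]]
```

View pics/w4.png

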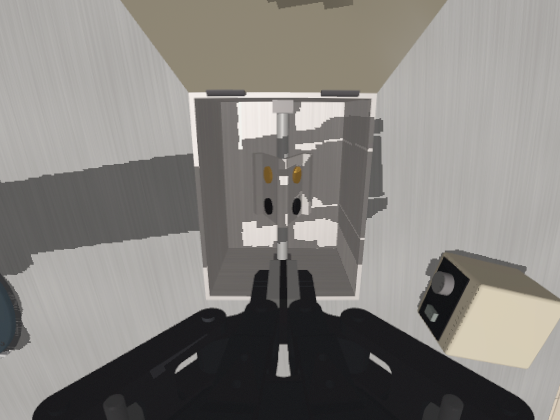

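Request:
{"method": "move_arm", "body": {"deltas": [[0.9, 0, -0.96, 0, 0, 0, -1], [0.9, 0, -0.96, 0, 0, 0, -1], [0.9, 0, -0.96, 0, 0, 0, -1], [0.9, 0, -0.96, 0, 0, 0, -1], [0.9, 0, -0.96, 0, 0, 0, -1], [0.93, 0, 0, 0, 0, 0, -1], [0.93, 0, 0, 0, 0, 0, -1], [0.93, 0, 0, 0, 0, 0, -1], [0.93, 0, 0, 0, 0, 0, -1], [0.93, 0, 0, 0, 0, 0, -1]]}}

```text
clock: 15.5
eef_pos: [0.5405, 0.3268, 0.5055]
eef_rot: [0.737, 0.676, -0.0, -0.001]
wrist_force: [-0.4, 0.0, -0.4]
grip_width: -0.0001
gripper_force: 0.0
```

Request:
{"method": "move_arm", "body": {"deltas": [[0.93, 0, 0, 0, 0, 0, -1], [0, 0, 0, 0, 0, 0, -1], [0, 0, 0.9, 0, 0, 0, -1], [0, 0, 0.9, 0, 0, 0, -1], [0, 0, 0.8, 0, 0, 0, -1], [0, 0, 0, 0, 0, 0, -1]]}}

```text
clock: 16.25
eef_pos: [0.5417, 0.3438, 0.4511]
eef_rot: [0.737, 0.676, -0.002, -0.002]
wrist_force: [0.3, -0.8, -1.0]
grip_width: 0.0
gripper_force: 0.0
```

```bash
cat > lidplan.py <<'E'
from plan import *
o=arm.get_obs();e=o["eef_pos"];a=np.radians(-5.07);c,s=np.cos(a),np.sin(a);d=e[:2]-[.5246,.1443]
u,v,z=1000*(d[0]*c+d[1]*s),1000*(-d[0]*s+d[1]*c),1000*(e[2]-.173)
print("tip case frame",round(u,1),round(v,1),round(z,1),o["wrist_force"].round(1),R.from_quat(o["eef_rot"]).as_matrix().round(3)[:,0])
cur=np.array([v,z]);W=[np.array([112,298.])]
for t in np.radians(np.arange(85,7,-5)):
    W.append(np.array([95-180*np.cos(t)+6*np.sin(t)+11,118+180*np.sin(t)+6*np.cos(t)]))
rows=[]
for w in W:
    k=int(np.ceil(np.abs(w-cur).max()/19))
    st=np.round((w-cur)/k/20,2)
    for _ in range(k):rows.append([float(st[0]),0,float(-st[1]),0,0,0,-1]);cur=cur+st*20
for i in range(0,len(rows),10):print(str(rows[i:i+10]).replace(" ",""))
print(cur)
E
python3 lidplan.py
```

```text
tip case frame -0.6 200.2 278.1 [ 0.3 -0.8 -1. ] [ 0.087  0.996 -0.   ]
[[-0.88,0,-0.2,0,0,0,-1],[-0.88,0,-0.2,0,0,0,-1],[-0.88,0,-0.2,0,0,0,-1],[-0.88,0,-0.2,0,0,0,-1],[-0.88,0,-0.2,0,0,0,-1],[-0.79,0,0.01,0,0,0,-1],[-0.79,0,0.08,0,0,0,-1],[-0.77,0,0.15,0,0,0,-1],[-0.76,0,0.21,0,0,0,-1],[-0.73,0,0.27,0,0,0,-1]]
[[-0.71,0,0.34,0,0,0,-1],[-0.68,0,0.4,0,0,0,-1],[-0.63,0,0.46,0,0,0,-1],[-0.6,0,0.51,0,0,0,-1],[-0.55,0,0.56,0,0,0,-1],[-0.5,0,0.61,0,0,0,-1],[-0.44,0,0.65,0,0,0,-1],[-0.39,0,0.68,0,0,0,-1],[-0.32,0,0.72,0,0,0,-1],[-0.27,0,0.74,0,0,0,-1]]
[[-0.19,0,0.76,0,0,0,-1]]
[-70.21317429 155.13665631]
```

Request:
{"method": "move_arm", "body": {"deltas": [[-0.88, 0, -0.2, 0, 0, 0, -1], [-0.88, 0, -0.2, 0, 0, 0, -1], [-0.88, 0, -0.2, 0, 0, 0, -1], [-0.88, 0, -0.2, 0, 0, 0, -1], [-0.88, 0, -0.2, 0, 0, 0, -1], [-0.79, 0, 0.01, 0, 0, 0, -1], [-0.79, 0, 0.08, 0, 0, 0, -1]]}}

```text
clock: 17.12
eef_pos: [0.5316, 0.2239, 0.4721]
eef_rot: [0.737, 0.676, 0.0, -0.001]
wrist_force: [0.1, 1.1, 0.4]
grip_width: -0.0001
gripper_force: 0.8
```

```bash
cat > lidang.py <<'E'
from h import *
p,T=cam("scene");L=cloud(p,T)
for r in arm.regions_of(p,"lid")[:1]:
    m=cv2.erode(r["pixels"].astype(np.uint8),np.ones((3,3)))>0
    g=L[m];g=g[(g[:,2]>.11)&(g[:,2]<.33)];n=np.linalg.svd(g-np.median(g,0),full_matrices=False)[2][2]
    print(r["confidence"],len(g),n.round(3),np.percentile(g,[1,50,99],axis=0).round(3),"angle",np.arccos(abs(n[2])))
o=arm.get_obs();print(o["clock"],o["wrist_force"].round(1))
E
python3 lidang.py; python3 lidplan.py|head -1
```

```text
0.98 2233 [-0.083 -0.977 -0.198] [[0.464 0.186 0.133]
 [0.541 0.221 0.231]
 [0.606 0.242 0.313]] angle 1.3716810031646514
17.225 [ 0.4  0.7 -0.5]
tip case frame 0.0 79.5 298.5 [ 0.4  0.7 -0.5] [0.088 0.996 0.001]
```

Request:
{"method": "move_arm", "body": {"deltas": [[-0.77, 0, 0.15, 0, 0, 0, -1], [-0.76, 0, 0.21, 0, 0, 0, -1], [-0.73, 0, 0.27, 0, 0, 0, -1], [-0.71, 0, 0.34, 0, 0, 0, -1], [-0.68, 0, 0.4, 0, 0, 0, -1], [-0.63, 0, 0.46, 0, 0, 0, -1], [-0.6, 0, 0.51, 0, 0, 0, -1], [-0.55, 0, 0.56, 0, 0, 0, -1], [-0.5, 0, 0.61, 0, 0, 0, -1], [-0.44, 0, 0.65, 0, 0, 0, -1]]}}

```text
clock: 18.48
eef_pos: [0.5205, 0.0976, 0.3875]
eef_rot: [0.737, 0.676, -0.0, -0.001]
wrist_force: [0.4, -0.4, 1.5]
grip_width: -0.0002
gripper_force: 0.4
```

Request:
{"method": "move_arm", "body": {"deltas": [[-0.39, 0, 0.68, 0, 0, 0, -1], [-0.32, 0, 0.72, 0, 0, 0, -1], [-0.27, 0, 0.74, 0, 0, 0, -1], [-0.19, 0, 0.6, 0, 0, 0, -1], [0, 0, 0, 0, 0, 0, -1]]}}

```text
clock: 19.1
eef_pos: [0.518, 0.0749, 0.3322]
eef_rot: [0.737, 0.676, -0.001, -0.002]
wrist_force: [0.1, 0.5, -0.5]
grip_width: -0.0001
gripper_force: 0.0
```

```bash
python3 lidang.py; python3 lidplan.py|head -1
```

```text
0.9 1504 [0.019 0.174 0.985] [[0.453 0.042 0.127]
 [0.545 0.128 0.148]
 [0.602 0.235 0.164]] angle 0.17600098322734173
19.2 [-1.2 -0.4  0.4]
tip case frame 0.1 -69.5 160.7 [-1.2 -0.4  0.4] [0.086 0.996 0.002]
```

Request:
{"method": "move_arm", "body": {"deltas": [[-0.25, 0, 0.5, 0, 0, 0, -1], [-0.25, 0, 0.5, 0, 0, 0, -1], [0, 0, 0.3, 0, 0, 0, -1], [0, 0, 0.1, 0, 0, 0, -1], [0, 0, 0, 0, 0, 0, -1]]}}

```text
clock: 19.82
eef_pos: [0.5177, 0.0647, 0.306]
eef_rot: [0.737, 0.676, -0.001, -0.001]
wrist_force: [-2.1, -2.4, 4.8]
grip_width: 0.0002
gripper_force: 2.2
```

Request:
{"method": "move_arm", "body": {"deltas": [[0, 0, 0.15, 0, 0, 0, -1], [0, 0, 0.15, 0, 0, 0, -1], [0, 0, 0, 0, 0, 0, -1]]}}

```text
clock: 20.2
eef_pos: [0.5174, 0.0651, 0.2991]
eef_rot: [0.737, 0.676, -0.0, -0.002]
wrist_force: [0.9, 0.0, 0.1]
grip_width: 0.0
gripper_force: 0.1
```

Request:
{"method": "move_arm", "body": {"deltas": [[0, 0, 0.1, 0, 0, 0, -1], [0, 0, 0.1, 0, 0, 0, -1], [0, 0, 0, 0, 0, 0, -1]]}}

```text
clock: 20.58
eef_pos: [0.5178, 0.0652, 0.2973]
eef_rot: [0.737, 0.676, -0.0, -0.002]
wrist_force: [-6.9, -0.6, 12.2]
grip_width: 0.0002
gripper_force: 6.5
```

```bash
python3 lidang.py; python3 lidplan.py|head -1
```

```text
0.67 1741 [-0.     0.007 -1.   ] [[0.453 0.039 0.123]
 [0.545 0.134 0.127]
 [0.6   0.236 0.13 ]] angle 0.007201683636528942
20.675 [-7.1 -0.2 13.2]
tip case frame 0.2 -79.4 124.3 [-7.1 -0.2 13.2] [0.086 0.996 0.001]
```

Request:
{"method": "move_arm", "body": {"deltas": [[0, 0, 0.06, 0, 0, 0, -1], [0, 0, 0, 0, 0, 0, -1], [0, 0, -0.5, 0, 0, 0, -1], [0, 0, -1, 0, 0, 0, -1], [0, 0, -1, 0, 0, 0, -1], [0, 0, -1, 0, 0, 0, -1], [0, 0, -1, 0, 0, 0, -1], [0, 0, 0, 0, 0, 0, -1], [0, 0, 0, 0, 0, 0, -1]]}}

```text
clock: 21.8
eef_pos: [0.5174, 0.065, 0.3833]
eef_rot: [0.737, 0.676, -0.0, -0.002]
wrist_force: [-0.7, -0.1, -0.2]
grip_width: 0.0002
gripper_force: 0.0
```

```bash
python3 lidang.py; python3 - <<'E'
from h import *
p,T=cam("wrist");C=cloud(p,T).reshape(-1,3)
a=np.radians(-5.07);c,s=np.cos(a),np.sin(a);d=C[:,:2]-[.5246,.1443];u=d[:,0]*c+d[:,1]*s;v=-d[:,0]*s+d[:,1]*c
m=(abs(u)<.07)&(v>-.1)&(v<.09)&(C[:,2]>.11)&(C[:,2]<.15)
print(m.sum(),np.polyfit(v[m],C[m,2],1))
cv2.imwrite("pics/w5.png",p["image"][:,:,::-1])
E
```

```text
0.6 2188 [ 0.003 -0.006  1.   ] [[0.452 0.042 0.123]
 [0.531 0.13  0.127]
 [0.6   0.233 0.13 ]] angle 0.006149029857134504
21.9 [-0.3 -0.4  0.7]
48110 [0.0067138  0.12487943]
```

View pics/w5.png

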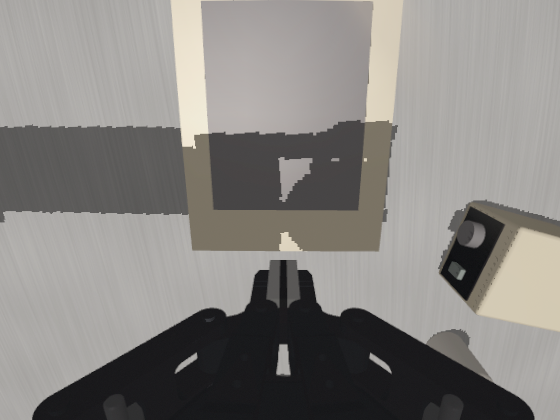

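The lid lies flat in the wrist view: its free edge is at row 250, and the measured tilt is within calibration. The arm is clear of everything, so I hand in the job.

```bash
python3 -c "
from bench import arm
print(arm.job_done())"
```

```text
the job is handed in; nothing more can be done
None
```

The carrier hangs astride the bar about midway along it, the lid is pressed shut and measured flat (about 0.006 rad), nothing else on the bench was touched as far as I could tell, and the job was handed in at about 22 s; no verdict came back.

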